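# Square up a pile of medicine cartons on the pharmacy counter

## Robot

A 6-joint arm with a two-finger parallel gripper is mounted at the origin on the work surface. World frame = base frame: x ahead of the robot, y to its left, z up, the work surface at z = 0. Lengths are in m, angles in rad, forces in N, time in s.
With the tool pointing down it reaches from about 0.425 to 1.125 m from the base axis. Payload 14.9 kg.
Tool frame: the origin (TCP) lies midway between the tips of the shut fingers; the grasp point (between the pads) lies 19 mm behind it (manip.hold_point_z is the distance from the TCP to the grasp point, in m); z points along the fingers, y is the line along which they close (so a half turn about z gives the same grasp; the last joint's range is limited). The gripper opens to 91 mm and grips with 3 to 60 N. Pads are 32 mm wide; open, the fingers measure 118 mm over their backs; the gripper's body (76 mm by 178 mm) begins 60 mm behind the grasp point.
Start: joints at [-1.242, 0.379, 1.734, -0, 1.028, -0.033], TCP at [0.248, -0.655, 0.214] pointing down, gripper open.
Joint ranges: [-2.77, 2.77], [-0.74, 2.19], [0, 2.66], [-1.06, 4.2], [0.31, 2.87], [-3.08, 3.08]. Speed limits (rad/s): [1.89, 1.89, 2.39, 3.14, 3.14, 3.14].

## Interface

Orientations are given as a rotation vector (axis times angle).
In Python, from cell import manip gives the robot as it stands.
- The arm moves only by the tool move_arm, never from a script. Its argument "commands" is one flat list of numbers, 5 for each row, row after row: the finger opening in m, from 0 to 0.0912, then the shift along the tool's x, y, z in m, then the turn about the tool's z in degrees. A call has 1 to 20 rows; each row is the pose to reach, as a shift and turn from the pose commanded when the call began, along the tool's axes at that moment; what a row does not reach only later rows make up. A row lasts 1/10 s, in which the tool goes at most 50 mm and 8.59 degrees, less where a joint would pass 70% of its speed; a pose out of reach is approached as far as the arm can. A call with a gripper value outside its range is refused whole. The fingers move at their own pace and stop on an object; the grip force is fixed at half the most. Time passes only in rows, so rows that repeat a pose let the fingers close. It gives the time, the measured TCP pose, the force, the opening and the grip force at its end, in the units of the state.
- manip.get_obs(): the state, without advancing time (a new reading comes with each control period).
- manip.read_camera(name): name is "side" or "top" or "wrist"; returns a dict with "image" (384x512x3 uint8, red, green, blue), "vertical_fov" (degrees; the focal length in pixels is half the picture's height over the tangent of half this angle, whatever the lens; pixels are square), "cx", "cy" (the principal point, pixels), "rvec" (rotation vector, rad) and "tvec" (3), from world to camera coordinates, as OpenCV has them. Camera axes: x right, y down, z forward; pixel columns grow to the right and rows downward; lengths in m; the calibration is good to about 2 mm. A picture is of the moment at which its call begins. There is no depth.
- manip.sign_off(): hands the job in; it is judged then, once.
The state is a dict: "time_s": time; "q": joint angles; "qd": joint speeds; "effort": joint torques, N m; "position": TCP position; "eef_rot": TCP orientation; "ft_force": force on the tool from outside, world axes, zero at the start; "wrist_torque": the same for the moment, N m; "opening": opening from 0.0 (shut) to 1.0 (fully open); "grip_force": force on a finger pad.
Only numpy, scipy, OpenCV 4.12 (cv2) and the standard library are available. Lean on these libraries where they do the work, as an engineer would, in place of code of your own. Each camera call takes 0.05 s, during which the arm holds its last target. There are 200 camera calls.

## Task

Get the three green-banded medicine cartons into one neat, square pile in the corner tray: put the stapler that lies on them into the pink basket, slide the third carton across from the brown delivery box onto the other two without lifting it, and push the pile snugly into the tray's corner so that all three cartons sit flush with both walls and with each other. Keep the cartons flat, and leave the delivery box, the two bottles and the label roll where they stand.

Things in the scene. Friction and masses are not known exactly. Their poses are not given: they have to be found in the camera images.
- tray: Grey steel corner tray, fixed: floor 115 (x) by 175 (y) mm, 3 mm thick; back wall on its +x edge (inner face x = 52.5 mm, 5 mm thick, y from -52.5 to 87.5 mm) and end wall on its +y edge (inner face y = 83.5 mm, 4 mm thick, x from -57.5 mm to the back wall), tops 60 mm above the counter. Its -x (front) and -y sides are open. Origin: centre of its underside, on the counter.
- corner_seat (a point): Point on the tray's floor (3 mm above the counter) with the tray's axes, where the centre of a carton's underside comes to lie (seen from above) when the carton is snug against both walls: 50 mm in front of the back wall, 80 mm from the end wall.
- carton_bottom: Closed rigid white carton with a green band round its +y end, 100 (x) by 160 (y) by 20 (z) mm, about 0.16 kg. Too wide to grip flat. Lies askew on the tray floor, not touching the walls, long side roughly along the tray's y. Origin: centre of its underside.
- carton_middle: A carton like carton_bottom, lying askew on top of it (its top is 43 mm above the counter). Origin: centre of its underside.
- carton_third: A third such carton, lying on the delivery box (underside 46 mm above the counter), long side roughly along the tray's y. Origin: centre of its underside.
- delivery_box: Closed brown cardboard box, 130 (x) by 170 (y) by 46 (z) mm, about 0.9 kg, loose, on the counter beside the tray's open -y side, with its +y face 62 to 68 mm from where the snug cartons' -y ends come to lie. Its top is 3 mm above the top of the two cartons in the tray. Origin: centre of its underside.
- stapler: Black and blue desk stapler, 130 mm long along its x, 34 mm wide over its foot and 30 mm wide over its blue upper arm (z 30 to 48 mm), 48 mm high, 0.2 kg, standing on carton_middle. Grip it across y at its middle, by the upper arm. Origin: centre of its underside.
- basket: Pink open-topped slatted basket, loose, 250 (x) by 155 (y) by 70 (z) mm outside, walls and floor 4 mm, empty, 0.45 kg. Origin: centre of its underside.
- amber_bottle: Bystander: round amber tablet bottle, 50 mm across, 85 mm high, standing. Origin: centre of its underside.
- white_bottle: Bystander: round white tablet jar with blue cap, 56 mm across, 80 mm high, standing. Origin: centre of its underside.
- label_roll: Bystander: roll of white labels, 68 mm across, 50 mm high, standing on its flat end. Origin: centre of its underside.
Things that resemble listed ones, but are neither listed nor needed, are in the scene too. Of the things like the stapler, leave any that is red or turquoise; of the rest the smaller one is meant.

How it is judged:
By the outcome, as a careful person would: the job done as asked, in the order asked, and still so for the second after the job is handed in, with the robot touching nothing.
It also fails if it takes over 72 s, if anything falls off the work surface, if the arm or the gripper's body presses on something with over 40 N, if the wrist force passes 120 N, or if a joint passes its speed limit or range.

## Working session

There is one attempt and no reset: what is moved stays moved. The work goes in short steps, Python scripts to look and compute and a tool call to move; the robot and the scene stay as the last step left them, time stands still between calls to the robot, and variables do not carry over. Pictures are saved under pics/ and viewed, at most 10 in all, crops included, and the job is handed in when it is done.

Besides the shell and the picture viewer there is one more tool, called by a JSON object that holds its "name" and its "arguments", one argument or row to a line. move_arm: Moves the arm, as the interface text tells. Its arguments: {"type":"object","properties":{"commands":{"type":"array"}},"required":["commands"]}

```bash
ls; mkdir -p pics; cat > h.py <<'E'
import numpy as np, cv2
from cell import manip
def cam(n):
    c=manip.read_camera(n); c['R']=cv2.Rodrigues(np.array(c['rvec'],float))[0]; c['t']=np.array(c['tvec'],float).ravel()
    c['f']=c['image'].shape[0]/2/np.tan(np.radians(c['vertical_fov'])/2); return c
def ray(c,uv,z):
    uv=np.atleast_2d(np.array(uv,float)); d=np.c_[(uv[:,0]-c['cx'])/c['f'],(uv[:,1]-c['cy'])/c['f'],np.ones(len(uv))]@c['R']
    o=-c['R'].T@c['t']; return o+d*((z-o[2])/d[:,2])[:,None]
def proj(c,P):
    p=np.atleast_2d(P)@c['R'].T+c['t']; return p[:,:2]/p[:,2:]*c['f']+[c['cx'],c['cy']]
E
python3 - <<'E'
from h import *
for n in('top','side'):
    c=cam(n); cv2.imwrite(f'pics/{n}0.png',cv2.resize(c['image'][:,:,::-1],(800,600),interpolation=cv2.INTER_CUBIC))
    print(n,c['f'],c['cx'],c['cy'],-c['R'].T@c['t'],c['R'].round(3).tolist())
o=manip.get_obs();print(o)
E
```

```text
pics
top 375.1836758080105 259.22017267940925 190.69119214606286 [ 0.33430063 -0.01815026  0.95422902] [[0.024, -1.0, 0.004], [-0.975, -0.024, -0.22], [0.22, 0.001, -0.975]]
side 472.15453384987984 257.1237337112111 193.9660743515685 [-0.12001595  0.74632017  0.98971869] [[-0.737, -0.676, 0.02], [-0.477, 0.499, -0.724], [0.479, -0.543, -0.69]]
{'time_s': 0.1, 'q': array([-1.24231582e+00,  3.79376142e-01,  1.73471607e+00, -1.11223689e-06,
        1.02848191e+00, -3.33048319e-02]), 'qd': array([-0.00103068, -0.00049333,  0.00081045,  0.00206399,  0.00095798,
        0.00090861]), 'effort': array([ 2.65238690e-03, -7.65041614e+01, -4.35296166e+01,  6.52860361e-02,
        3.97669233e-02, -2.63393821e-05]), 'position': array([ 0.24763953, -0.65435843,  0.21334297]), 'eef_rot': array([-3.08937782e+00, -5.65023126e-01,  2.28119874e-04]), 'ft_force': array([ 0.24666783, -0.21905687,  0.65168192]), 'wrist_torque': array([-0.04765055, -0.00846947, -0.02612942]), 'grip_force': 0.0, 'opening': 1.0005744795619655}
```

View pics/top0.png

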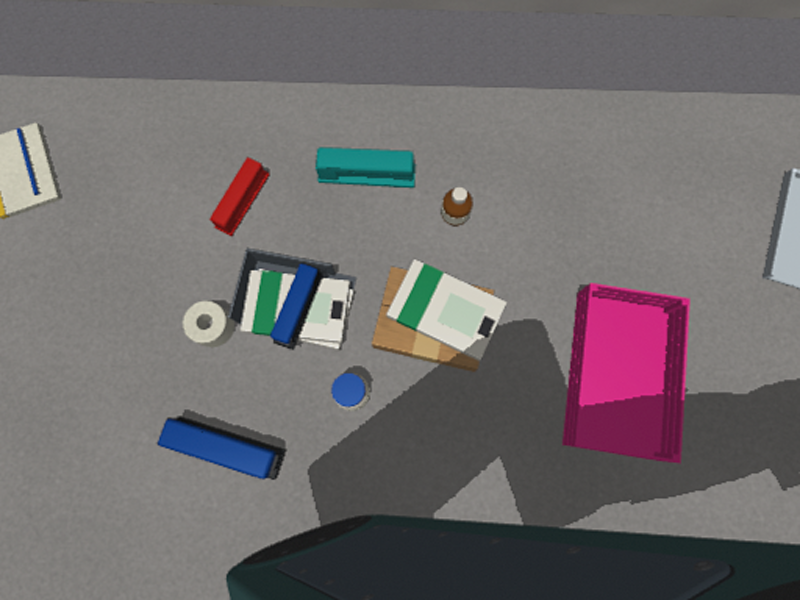

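View pics/side0.png

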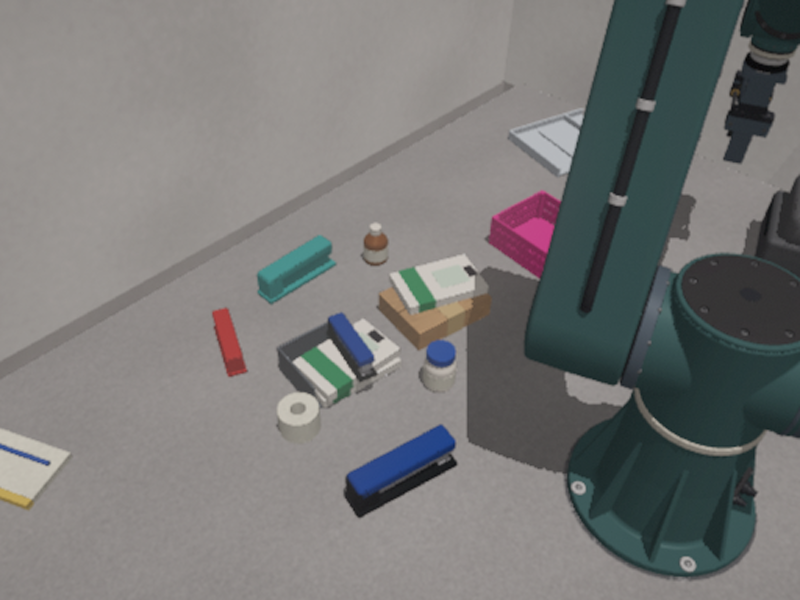

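```bash
python3 - <<'E'
from h import *
c=cam('top'); np.save('pics/top.npy',c['image'])
cv2.imwrite('pics/top1.png',cv2.resize(c['image'][150:250,140:340,::-1],(800,400),interpolation=cv2.INTER_CUBIC))
hsv=cv2.cvtColor(c['image'],cv2.COLOR_RGB2HSV)
for nm,lo,hi,z in(('green',(60,100,40),(85,255,255),.043),('blue',(108,140,40),(125,255,255),.091),('pink',(150,120,60),(172,255,255),.07),('brownbox',(8,60,80),(20,200,255),.046)):
    m=cv2.inRange(hsv,lo,hi); 
    for k in cv2.findContours(m,cv2.RETR_EXTERNAL,cv2.CHAIN_APPROX_NONE)[0]:
        if cv2.contourArea(k)<60: continue
        r=cv2.minAreaRect(k); b=cv2.boxPoints(r); P=ray(c,b,z)
        print(nm,np.round(r[0],1),cv2.contourArea(k),'ctr',ray(c,[r[0]],z).round(3)[0,:2],P[:,:2].round(3).tolist(),b.round(1).tolist())
E
```

```text
green [170.6 193.4] 463.0 ctr [0.528 0.203] [[0.479, 0.223], [0.583, 0.215], [0.578, 0.182], [0.475, 0.191]] [[160.6999969482422, 212.60000610351562], [167.5, 171.89999389648438], [180.5, 174.10000610351562], [173.6999969482422, 214.8000030517578]]
green [268.  189.5] 491.0 ctr [ 0.544 -0.039] [[0.504, -0.003], [0.599, -0.047], [0.585, -0.076], [0.49, -0.032]] [[253.0, 205.0], [271.3999938964844, 168.1999969482422], [283.0, 174.0], [264.6000061035156, 210.8000030517578]]
blue [138.2 286.3] 1329.5 ctr [0.304 0.247] [[0.307, 0.332], [0.348, 0.323], [0.302, 0.162], [0.262, 0.173]] [[100.30000305175781, 284.29998779296875], [106.30000305175781, 265.6000061035156], [176.1999969482422, 288.29998779296875], [170.10000610351562, 307.0]]
blue [223. 249.] 315.5 ctr [0.391 0.062] [[0.413, 0.086], [0.414, 0.04], [0.369, 0.038], [0.368, 0.084]] [[213.0, 239.0], [233.0, 239.0], [233.0, 259.0], [213.0, 259.0]]
blue [188.3 193.9] 606.0 ctr [0.517 0.149] [[0.465, 0.182], [0.583, 0.145], [0.571, 0.115], [0.454, 0.153]] [[172.60000610351562, 215.60000610351562], [191.6999969482422, 167.3000030517578], 
[... 407 characters left out ...]
.47], [0.299, -0.423]] [[359.1000061035156, 288.20001220703125], [369.8999938964844, 179.89999389648438], [445.79998779296875, 187.5], [434.8999938964844, 295.79998779296875]]
brownbox [277.2 204.2] 1129.0 ctr [ 0.507 -0.062] [[0.461, 0.035], [0.593, 0.008], [0.553, -0.162], [0.424, -0.13]] [[236.8000030517578, 221.6999969482422], [249.8000030517578, 169.6999969482422], [317.6000061035156, 186.60000610351562], [304.6000061035156, 238.60000610351562]]
brownbox [292.3 129.9] 144.0 ctr [ 0.702 -0.099] [[0.685, -0.072], [0.729, -0.08], [0.72, -0.126], [0.676, -0.118]] [[281.79998779296875, 136.0], [285.0, 120.19999694824219], [302.79998779296875, 123.80000305175781], [299.70001220703125, 139.5]]
```

View pics/top1.png

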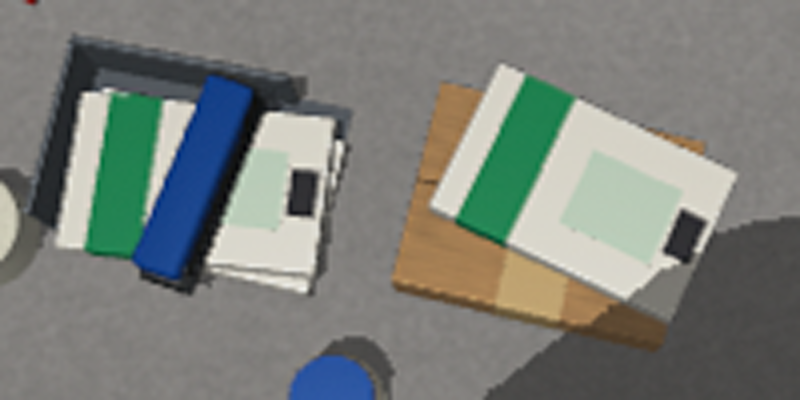

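```bash
python3 - <<'E'
from h import *
c=cam('top')
def P(l,z): return ray(c,[(140+(x+.5)/4-.5,150+(y+.5)/4-.5) for x,y in l],z)[:,:2]
def show(n,l,z):
    p=P(l,z); print(n,p.round(4).tolist())
    for i in range(len(p)-1): d=p[i+1]-p[i]; print('   len',round(np.hypot(*d),4),'ang',round(np.degrees(np.arctan2(d[1],d[0])),1))
    return p
show('tray: end front, corner, back -y end',[(33,217),(75,36),(303,78)],.06)
show('floor -y/+x', [(352,105)],.003)
for n,l,z in(('third',[(505,65),(737,175),(668,322),(430,210),(505,65)],.066),('mid',[(85,92),(335,115),(312,292),(57,246),(85,92)],.043),('box',[(443,83),(703,143),(663,333),(395,283),(443,83)],.046)):
    p=show(n,l,z); print('  ctr',p[:4].mean(0))
show('stapler',[(208,75),(252,88),(180,278),(134,260),(208,75)],.091)
E
```

```text
tray: end front, corner, back -y end [[0.497, 0.2514], [0.612, 0.2355], [0.5884, 0.0925]]
   len 0.1161 ang -7.9
   len 0.145 ang -99.4
floor -y/+x [[0.587, 0.0665]]
third [[0.5981, -0.0322], [0.5322, -0.1742], [0.4419, -0.132], [0.5061, 0.0112], [0.5981, -0.0322]]
   len 0.1565 ang -114.9
   len 0.0997 ang 154.9
   len 0.1569 ang 65.9
   len 0.1018 ang -25.2
  ctr [ 0.51959017 -0.08181055]
mid [[0.5807, 0.231], [0.5697, 0.0733], [0.4578, 0.0824], [0.4824, 0.2402], [0.5807, 0.231]]
   len 0.1581 ang -94.0
   len 0.1122 ang 175.4
   len 0.1598 ang 81.1
   len 0.0987 ang -5.3
  ctr [0.52264414 0.15673536]
box [[0.5913, 0.0062], [0.5566, -0.1568], [0.4376, -0.1315], [0.4641, 0.0318], [0.5913, 0.0062]]
   len 0.1667 ang -102.0
   len 0.1216 ang 168.0
   len 0.1654 ang 80.8
   len 0.1297 ang -11.4
  ctr [ 0.5124154  -0.06259988]
stapler [[0.58, 0.1454], [0.5727, 0.1187], [0.4576, 0.1539], [0.4675, 0.1813], [0.58, 0.1454]]
   len 0.0277 ang -105.5
   len 0.1203 ang 163.0
   len 0.0291 ang 70.2
   len 0.1181 ang -17.7
```

```bash
cat >> h.py <<'E'
def shift(*targets):
    """targets (x,y,z,yaw_deg of tool x) -> tool-frame shift m, turn deg"""
    o=manip.get_obs(); R=cv2.Rodrigues(np.array(o['eef_rot'],float))[0]; yaw=np.degrees(np.arctan2(R[1,0],R[0,0]))
    print('t',round(o['time_s'],2),'pos',np.round(o['position'],4),'yaw',round(yaw,2),'F',np.round(o['ft_force'],1),'q6',round(o['q'][5],2),'open',round(o['opening'],3),'tilt',R[:,2].round(4))
    for x,y,z,a in targets:
        s=R.T@(np.array([x,y,z])-o['position']); print((x,y,z,a),'->',s.round(4).tolist(),round((yaw-a+180)%360-180,2))
E
python3 -c "
from h import *
shift((.6,-.2,.22,-17.5),(.518,.150,.2,-17.5),(.518,.150,.063,-17.5))"
```

```text
t 0.2 pos [ 0.2477 -0.6545  0.2136] yaw 20.73 F [-0.4 -0.3 -0.6] q6 -0.03 open 1.001 tilt [-2.e-04  6.e-04 -1.e+00]
(0.6, -0.2, 0.22, -17.5) -> [0.4904, -0.3004, -0.0062] 38.23
(0.518, 0.15, 0.2, -17.5) -> [0.5375, -0.6567, 0.014] 38.23
(0.518, 0.15, 0.063, -17.5) -> [0.5375, -0.6566, 0.151] 38.23
```

{"name": "move_arm", "arguments": {
  "commands": [0.09,0.49,-0.3,-0.006,38.2,0.09,0.49,-0.3,-0.006,38.2,0.09,0.49,-0.3,-0.006,38.2,0.09,0.49,-0.3,-0.006,38.2,0.09,0.49,-0.3,-0.006,38.2,0.09,0.49,-0.3,-0.006,38.2,0.09,0.49,-0.3,-0.006,38.2,0.09,0.49,-0.3,-0.006,38.2,0.09,0.49,-0.3,-0.006,38.2,0.09,0.49,-0.3,-0.006,38.2,0.09,0.5375,-0.6567,0.014,38.2,0.09,0.5375,-0.6567,0.014,38.2,0.09,0.5375,-0.6567,0.014,38.2,0.09,0.5375,-0.6567,0.014,38.2,0.09,0.5375,-0.6567,0.014,38.2,0.09,0.5375,-0.6567,0.014,38.2,0.09,0.5375,-0.6567,0.014,38.2,0.09,0.5375,-0.6567,0.014,38.2,0.09,0.5375,-0.6567,0.014,38.2,0.09,0.5375,-0.6567,0.014,38.2]
}}

```text
time_s: 2.2
position: [0.5177, 0.1512, 0.1998]
eef_rot: [3.106, -0.473, -0.0]
ft_force: [0.3, -0.7, 0.5]
opening: 0.986
grip_force: 0.0
```

```bash
python3 -c "
from h import *
shift((.518,.150,.2,-17.5),(.518,.150,.063,-17.5))
c=cam('wrist'); cv2.imwrite('pics/w1.png',c['image'][:,:,::-1])
m=cv2.inRange(cv2.cvtColor(c['image'],cv2.COLOR_RGB2HSV),(108,140,40),(125,255,255))
k=max(cv2.findContours(m,cv2.RETR_EXTERNAL,cv2.CHAIN_APPROX_NONE)[0],key=cv2.contourArea); r=cv2.minAreaRect(k); print(ray(c,[r[0]],.091),ray(c,cv2.boxPoints(r),.091).round(4),r)
"
```

```text
t 2.2 pos [0.5177 0.1512 0.1998] yaw -17.31 F [ 0.3 -0.7  0.5] q6 2.11 open 0.986 tilt [-3.e-04 -0.e+00 -1.e+00]
(0.518, 0.15, 0.2, -17.5) -> [0.0007, 0.001, -0.0002] 0.19
(0.518, 0.15, 0.063, -17.5) -> [0.0007, 0.001, 0.1368] 0.19
[[0.52504365 0.1507524  0.091     ]] [[0.5836 0.1464 0.091 ]
 [0.5756 0.1208 0.091 ]
 [0.4599 0.1556 0.091 ]
 [0.4688 0.1841 0.091 ]] ((254.0, 181.5), (141.0, 34.0), 90.0)
```

View pics/w1.png

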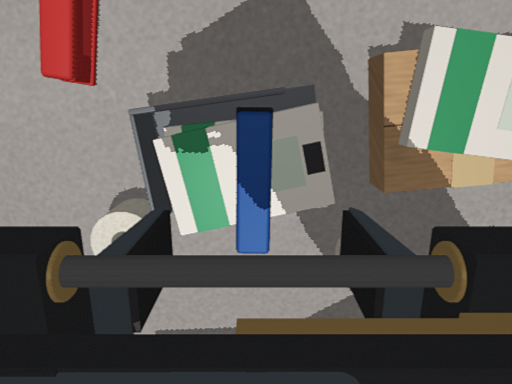

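{"name": "move_arm", "arguments": {
  "commands": [0.09,0.003,0,0.1,0.2,0.09,0.003,0,0.1,0.2,0.09,0.003,0,0.137,0.2,0.09,0.003,0,0.137,0.2,0.01,0.003,0,0.137,0.2,0.01,0.003,0,0.137,0.2,0.01,0.003,0,0.137,0.2,0.01,0.003,0,0.137,0.2,0.01,0.003,0,0.137,0.2,0.01,0.003,0,0.137,0.2,0.01,0.003,0,0.137,0.2,0.01,0.003,0,0.137,0.2,0.01,0.003,0,0.0,0.2,0.01,0.003,0,0.0,0.2,0.01,0.003,0,0.0,0.2,0.01,0.003,0,0.0,0.2]
}}

```text
time_s: 3.85
position: [0.5234, 0.1495, 0.2048]
eef_rot: [-3.102, 0.482, -0.011]
ft_force: [0.5, 0.4, -2.8]
opening: 0.328
grip_force: 30.0
```

```bash
python3 -c "
from h import *
shift((.58,-.1,.2,-10),(.428,-.358,.2,-10),(.428,-.358,.032,-10))
c=cam('wrist'); cv2.imwrite('pics/w2.png',c['image'][:,:,::-1])
c=cam('top')
m=cv2.inRange(cv2.cvtColor(c['image'],cv2.COLOR_RGB2HSV),(150,120,60),(172,255,255))
k=max(cv2.findContours(m,cv2.RETR_EXTERNAL,cv2.CHAIN_APPROX_NONE)[0],key=cv2.contourArea); h=cv2.approxPolyDP(k,4,True)[:,0]; print(h.tolist()); print(ray(c,h,.07).round(3).tolist())
"
```

```text
t 3.85 pos [0.5234 0.1495 0.2048] yaw -17.66 F [ 0.5  0.4 -2.8] q6 2.11 open 0.328 tilt [ 0.0072  0.0017 -1.    ]
(0.58, -0.1, 0.2, -10) -> [0.1296, 0.2205, 0.0048] -7.66
(0.428, -0.358, 0.2, -10) -> [0.0631, 0.5125, 0.0033] -7.66
(0.428, -0.358, 0.032, -10) -> [0.062, 0.5131, 0.1713] -7.66
[[378, 181], [369, 189], [360, 284], [435, 295], [441, 192]]
[[0.565, -0.306, 0.07], [0.545, -0.283, 0.07], [0.321, -0.253, 0.07], [0.3, -0.423, 0.07], [0.542, -0.457, 0.07]]
```

View pics/w2.png

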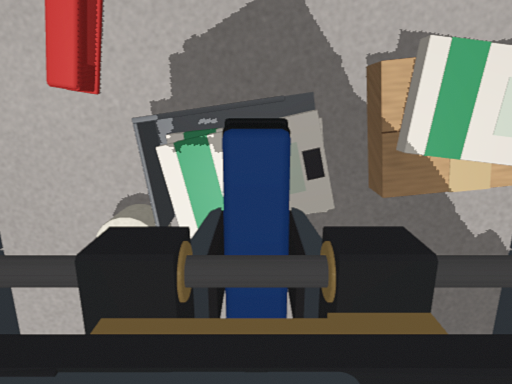

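{"name": "move_arm", "arguments": {
  "commands": [0.01,0.063,0.5125,0.003,-8,0.01,0.063,0.5125,0.003,-8,0.01,0.063,0.5125,0.003,-8,0.01,0.063,0.5125,0.003,-8,0.01,0.063,0.5125,0.003,-8,0.01,0.063,0.5125,0.003,-8,0.01,0.063,0.5125,0.003,-8,0.01,0.063,0.5125,0.003,-8,0.01,0.063,0.5125,0.003,-8,0.01,0.063,0.5125,0.003,-8,0.01,0.063,0.5125,0.003,-8,0.01,0.063,0.5125,0.003,-8,0.01,0.063,0.5125,0.003,-8]
}}

```text
time_s: 5.25
position: [0.4246, -0.3577, 0.1952]
eef_rot: [-3.128, 0.266, 0.004]
ft_force: [-0.1, 1.1, -1.5]
opening: 0.328
grip_force: 30.0
```

```bash
python3 -c "
from h import *
shift((.431,-.355,.028,-8))"
```

```text
t 5.25 pos [ 0.4246 -0.3577  0.1952] yaw -9.71 F [-0.1  1.1 -1.5] q6 1.0 open 0.328 tilt [-0.0021  0.0021 -1.    ]
(0.431, -0.355, 0.028, -8) -> [0.0063, -0.0035, 0.1672] -1.71
```

{"name": "move_arm", "arguments": {
  "commands": [0.01,0.006,-0.003,0.05,-1.5,0.01,0.006,-0.003,0.1,-1.5,0.01,0.006,-0.003,0.14,-1.5,0.01,0.006,-0.003,0.155,-1.5,0.01,0.006,-0.003,0.165,-1.5,0.01,0.006,-0.003,0.168,-1.5,0.01,0.006,-0.003,0.168,-1.5,0.055,0.006,-0.003,0.168,-1.5,0.055,0.006,-0.003,0.168,-1.5,0.055,0.006,-0.003,0.168,-1.5,0.055,0.006,-0.003,0.168,-1.5,0.055,0.006,-0.003,0.1,-1.5,0.055,0.006,-0.003,0.03,-1.5,0.055,0.006,-0.003,0,-1.5,0.055,0.006,-0.003,0,-1.5]
}}

```text
time_s: 6.75
position: [0.4332, -0.358, 0.2021]
eef_rot: [3.13, -0.224, 0.008]
ft_force: [0.8, 0.3, -0.5]
opening: 0.607
grip_force: 0.0
```

```bash
python3 -c "
from h import *
shift()
c=cam('top'); cv2.imwrite('pics/top2.png',cv2.resize(c['image'][150:310,140:460,::-1],(800,400),interpolation=cv2.INTER_CUBIC)); np.save('t2.npy',c['image'])
"
```

```text
t 6.75 pos [ 0.4332 -0.358   0.2021] yaw -8.17 F [ 0.8  0.3 -0.5] q6 0.98 open 0.607 tilt [ 0.0046 -0.0041 -1.    ]
```

View pics/top2.png

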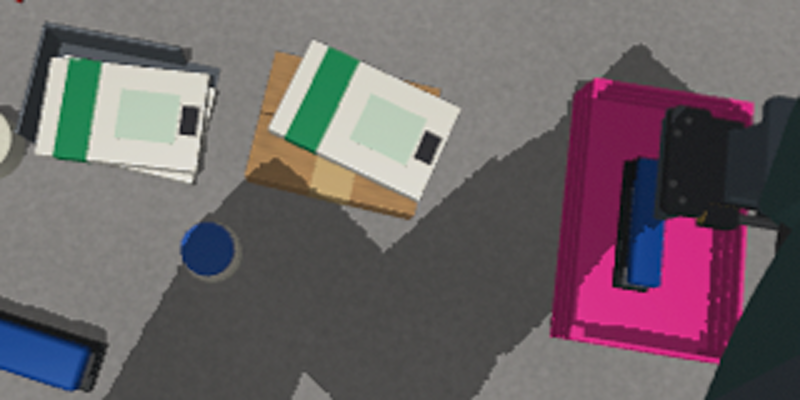

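```bash
python3 -c "
from h import *
c=cam('top'); hsv=cv2.cvtColor(c['image'],cv2.COLOR_RGB2HSV)
m=cv2.inRange(hsv,(0,0,165),(180,60,255))|cv2.inRange(hsv,(55,90,40),(88,255,255))
m=cv2.morphologyEx(m,cv2.MORPH_CLOSE,np.ones((9,9)))
m[:,:140]=0;m[:150]=0;m[250:]=0
for k in cv2.findContours(m,cv2.RETR_EXTERNAL,cv2.CHAIN_APPROX_NONE)[0]:
    if cv2.contourArea(k)<600: continue
    for z in(.043,.066):
        P=ray(c,k[:,0]+0.,z)[:,:2].astype(np.float32); r=cv2.minAreaRect(P*1000); print(cv2.contourArea(k),z,r, cv2.boxPoints(r).round(0).tolist())
shift((.66,-.02,.25,-9))
"
```

```text
801.5 0.043 ((447.4306640625, -572.2166748046875), (75.4388656616211, 132.12661743164062), 1.3736060857772827) [[408.0, -507.0], [411.0, -639.0], [487.0, -637.0], [484.0, -505.0]]
801.5 0.066 ((444.5751953125, -558.2317504882812), (73.5347671508789, 128.79164123535156), 1.3735862970352173) [[406.0, -495.0], [409.0, -623.0], [483.0, -622.0], [480.0, -493.0]]
2560.5 0.043 ((520.8865356445312, 154.74966430664062), (166.79359436035156, 109.436767578125), 83.67565155029297) [[457.0, 78.0], [566.0, 66.0], [584.0, 232.0], [476.0, 244.0]]
2560.5 0.066 ((516.1770629882812, 150.38558959960938), (162.58363342285156, 106.6745834350586), 83.6756591796875) [[454.0, 75.0], [560.0, 64.0], [578.0, 225.0], [472.0, 237.0]]
2604.0 0.043 ((525.11181640625, -82.1092300415039), (164.46981811523438, 105.2978286743164), 65.57635498046875) [[443.0, -135.0], [539.0, -179.0], [607.0, -29.0], [511.0, 15.0]]
2604.0 0.066 ((520.2955932617188, -80.4948501586914), (160.31846618652344, 102.64008331298828), 65.57637023925781) [[440.0, -132.0], [534.0, -175.0], [600.0, -29.0], [507.0, 14.0]]
t 6.85 pos [ 0.4331 -0.3578  0.2004] yaw -8.17 F [-0.  -0.5  0. ] q6 0.98 open 0.6 tilt [ 0.0042 -0.0038 -1.    ]
(0.66, -0.02, 0.25, -9) -> [0.1769, -0.3665, -0.0499] 0.83
```

```bash
python3 -c "
from h import *
shift((.55,.05,.3,-9))"
```

```text
t 6.85 pos [ 0.4331 -0.3578  0.2004] yaw -8.17 F [-0.  -0.5  0. ] q6 0.98 open 0.6 tilt [ 0.0042 -0.0038 -1.    ]
(0.55, 0.05, 0.3, -9) -> [0.0583, -0.42, -0.1006] 0.83
```

{"name": "move_arm", "arguments": {
  "commands": [0.09,0.058,-0.42,-0.1,1,0.09,0.058,-0.42,-0.1,1,0.09,0.058,-0.42,-0.1,1,0.09,0.058,-0.42,-0.1,1,0.09,0.058,-0.42,-0.1,1,0.09,0.058,-0.42,-0.1,1,0.09,0.058,-0.42,-0.1,1,0.09,0.058,-0.42,-0.1,1,0.09,0.058,-0.42,-0.1,1,0.09,0.058,-0.42,-0.1,1,0.09,0.058,-0.42,-0.1,1,0.09,0.058,-0.42,-0.1,1]
}}

```text
time_s: 8.05
position: [0.5482, 0.0501, 0.2958]
eef_rot: [3.131, -0.252, -0.003]
ft_force: [0.0, -0.7, 0.5]
opening: 0.989
grip_force: 0.0
```

```bash
python3 -c "
from h import *
shift()
c=cam('wrist'); cv2.imwrite('pics/w3.png',cv2.resize(c['image'][:300,:,::-1],(800,469),interpolation=cv2.INTER_CUBIC))
import pickle; pickle.dump(c,open('w3.pkl','wb'))
"
```

```text
t 8.05 pos [0.5482 0.0501 0.2958] yaw -9.2 F [ 0.  -0.7  0.5] q6 1.78 open 0.989 tilt [-1.7e-03 -2.0e-04 -1.0e+00]
```

View pics/w3.png

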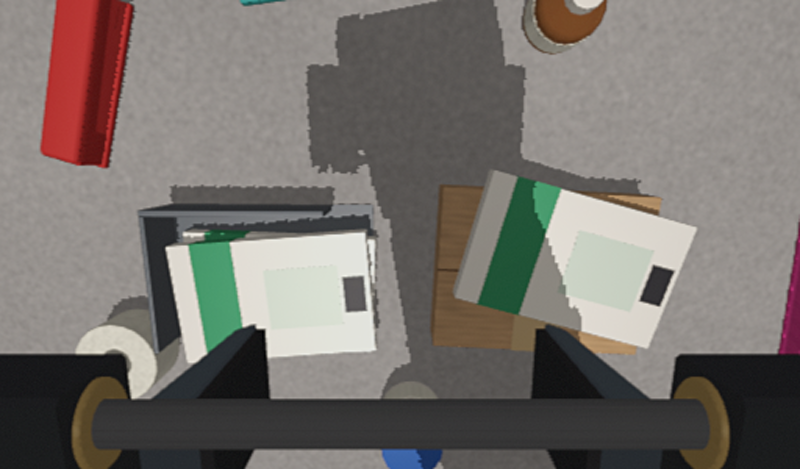

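```bash
python3 -c "
from h import *
import pickle; c=pickle.load(open('w3.pkl','rb'))
s=.64
def P(l,z): return ray(c,[((x+.5)*s-.5,(y+.5)*s-.5) for x,y in l],z)[:,:2]
p=P([(138.5,208.5),(331,205)],.06); print(p,np.hypot(*(p[1]-p[0])),np.degrees(np.arctan2(*(p[1]-p[0])[::-1]))+90)
p=P([(139,209),(149,292)],.06); print(p,np.degrees(np.arctan2(*(p[0]-p[1])[::-1])))
p=P([(491,170),(696,228),(647,348),(455,298)],.066);print(p,p.mean(0))
p=P([(440,185),(433,345),(662,198)],.046);print(p)
p=P([(167,245),(366,230),(376,350),(190,362)],.043);print('mid',p,p.mean(0))
g=cv2.cvtColor(c['image'],cv2.COLOR_RGB2GRAY).astype(int)
# outer edge of the back wall: column wise
for u in range(94,206,10): 
    col=g[120:145,u]; print(u,col.tolist())
"
```

```text
[[0.61469595 0.23792624]
 [0.59398194 0.09512468]] 0.1442960692153699 -8.253443080393865
[[0.61427686 0.2376617 ]
 [0.55105417 0.24812892]] -9.400683820662458
[[ 0.60026392 -0.02499785]
 [ 0.5339105  -0.17059466]
 [ 0.44460105 -0.1302461 ]
 [ 0.50945576  0.01375848]] [ 0.52205781 -0.07802003]
[[ 0.59451302  0.011715  ]
 [ 0.46703823  0.03594869]
 [ 0.55719242 -0.15576149]]
mid [[0.58311098 0.23211288]
 [0.56935225 0.07405048]
 [0.46925337 0.08359176]
 [0.48392459 0.23981752]] [0.5264103  0.15739316]
94 [146, 146, 148, 148, 147, 147, 149, 149, 148, 148, 146, 149, 151, 87, 58, 102, 109, 113, 76, 45, 42, 43, 42, 41, 42]
104 [148, 147, 147, 148, 149, 150, 150, 151, 148, 147, 148, 96, 50, 41, 55, 106, 112, 114, 84, 49, 42, 43, 43, 43, 44]
114 [93, 88, 89, 92, 92, 90, 90, 90, 93, 95, 65, 46, 46, 44, 54, 105, 113, 114, 100, 108, 111, 113, 113, 96, 94]
124 [85, 85, 88, 89, 88, 87, 89, 89, 91, 91, 65, 46, 44, 43, 52, 107, 116, 115, 105, 111, 113, 114, 113, 70, 55]
134 [85, 89, 89, 89, 89, 89, 89, 91, 92, 92, 64, 46, 48, 46, 50, 105, 118, 118, 108, 113, 115, 117, 117, 71, 54]
144 [83, 85, 87, 88, 89, 90, 90, 88, 88, 89, 75, 50, 46, 43, 48, 106, 119, 120, 110, 116, 117, 118, 119, 72, 55]
154 [95, 87, 87, 88, 89, 89, 88, 87, 86, 89, 72, 49, 45, 43, 49, 105, 118, 124, 118, 120, 120, 122, 100, 64, 54]
164 [106, 86, 84, 82, 80, 84, 86, 87, 88, 91, 74, 50, 45, 43, 49, 103, 118, 124, 122, 122, 124, 124, 77, 53, 57]
174 [96, 87, 88, 88, 90, 90, 88, 86, 86, 86, 69, 49, 46, 43, 47, 101, 118, 127, 127, 124, 126, 128, 77, 55, 56]
184 [84, 88, 90, 88, 88, 86, 85, 84, 87, 89, 70, 49, 45, 44, 47, 102, 119, 128, 127, 128, 113, 106, 69, 56, 58]
194 [83, 85, 86, 86, 84, 83, 86, 88, 88, 89, 82, 54, 45, 43, 49, 98, 120, 128, 133, 115, 70, 56, 57, 59, 59]
204 [102, 86, 84, 86, 87, 86, 86, 87, 85, 85, 77, 53, 45, 45, 48, 98, 120, 130, 138, 98, 63, 58, 58, 60, 59]
```

```bash
python3 -c "
from h import *
import pickle; c=pickle.load(open('w3.pkl','rb'))
p=ray(c,[(94,134.5),(204,134.6)],.06)[:,:2]; print(p); a=np.arctan2(*(p[1]-p[0])[::-1])+np.pi/2; print(np.degrees(a))
g=cv2.cvtColor(c['image'],cv2.COLOR_RGB2GRAY).astype(int)
for v in (150,165,180,200): print(v,g[v,84:112].tolist())
L=c['image'][140:220,88:100].mean(axis=2).round().astype(int)
e=(-c['R'].T@c['t']); print('cam',e)
"
```

```text
[[0.61225829 0.23192867]
 [0.59135992 0.10478262]]
-9.333967805596123
150 [143, 145, 147, 149, 149, 134, 112, 113, 95, 50, 42, 43, 43, 43, 42, 43, 44, 43, 43, 44, 44, 42, 44, 43, 46, 43, 43, 41]
165 [143, 142, 144, 145, 148, 152, 154, 134, 109, 113, 90, 43, 41, 44, 43, 43, 44, 44, 43, 44, 43, 33, 61, 168, 212, 219, 217, 216]
180 [150, 151, 149, 146, 146, 148, 147, 147, 145, 124, 108, 106, 76, 42, 42, 43, 42, 44, 43, 44, 44, 43, 41, 42, 33, 77, 196, 223]
200 [112, 112, 113, 111, 112, 110, 109, 109, 109, 108, 108, 101, 105, 123, 100, 47, 40, 42, 44, 43, 44, 44, 43, 43, 42, 44, 42, 41]
cam [0.61906669 0.03843552 0.46448935]
```

```bash
cat >> h.py <<'E'
YAW=-9.3
ex=np.array([np.cos(np.radians(YAW)),np.sin(np.radians(YAW))]); ey=np.array([-ex[1],ex[0]])
E
python3 -c "
from h import *
import pickle; c=pickle.load(open('w3.pkl','rb'))
p=ray(c,[(94,134.5),(204,134.6)],.06)[:,:2]; bx=(p@ex).mean()-.005
q=ray(c,[(89.3,150),(91.3,165),(93,180)],.06)[:,:2]; r=ray(c,[(92.5,150),(94.4,165),(96.3,180)],.06)[:,:2]
print(np.degrees(np.arctan2(*(q[0]-q[2])[::-1])),np.degrees(np.arctan2(*(r[0]-r[2])[::-1])),q@ey,r@ey,p@ex)
yy=((q@ey).mean()-.004+(r@ey).mean())/2
S=(bx-.05)*ex+(yy-.08)*ey; print('seat',S, bx,yy)
for n,P,z in(('third',[.521,-.0795],.066),('mid',[.5225,.156],.043),('box',[.5124,-.0626],0)):
    print(n,(np.array(P)-S)@ex,(np.array(P)-S)@ey)
def W(x,y): return tuple((S+x*ex+y*ey).round(4))
shift((*W(.12,-.235),.25,YAW),(*W(.12,-.235),.052,YAW),(*W(.058,-.235),.052,YAW))
"
```

```text
-9.299517567410946 -8.973323996232532 [0.33556933 0.33538943 0.33556903] [0.33177718 0.33167444 0.33156937] [0.56673004 0.56665365]
seat [0.54562416 0.16559312] 0.5616918442568094 0.3315914640426082
third 0.01530748776885446 -0.24585090270209822
mid -0.02126992852637693 -0.013203975756640066
box 0.004089424031109061 -0.23056283395631208
t 8.1 pos [0.5483 0.0499 0.296 ] yaw -9.23 F [-0.1  0.3 -0.2] q6 1.78 open 0.984 tilt [-1.5e-03 -2.0e-04 -1.0e+00]
(np.float64(0.6261), np.float64(-0.0857), 0.25, -9.3) -> [0.0986, 0.1213, 0.0459] 0.07
(np.float64(0.6261), np.float64(-0.0857), 0.052, -9.3) -> [0.0989, 0.1213, 0.2439] 0.07
(np.float64(0.5649), np.float64(-0.0757), 0.052, -9.3) -> [0.0369, 0.1212, 0.244] 0.07
```

{"name": "move_arm", "arguments": {
  "commands": [0.09,0.099,0.121,0.046,0.1,0.09,0.099,0.121,0.046,0.1,0.09,0.099,0.121,0.046,0.1,0.09,0.099,0.121,0.046,0.1,0.09,0.099,0.121,0.1,0.1,0.09,0.099,0.121,0.15,0.1,0.09,0.099,0.121,0.2,0.1,0.09,0.099,0.121,0.23,0.1,0.09,0.099,0.121,0.243,0.1,0.09,0.099,0.121,0.243,0.1]
}}

```text
time_s: 9.1
position: [0.6261, -0.0846, 0.0527]
eef_rot: [-3.131, 0.255, 0.004]
ft_force: [0.5, 0.3, 0.6]
opening: 0.989
grip_force: 0.0
```

{"name": "move_arm", "arguments": {
  "commands": [0.09,-0.01,0,0,0,0.09,-0.018,0,0,0,0.09,-0.024,0,0,0,0.09,-0.03,0,0,0,0.09,-0.036,0,0,0,0.09,-0.042,0,0,0,0.09,-0.047,0,0,0,0.09,-0.051,0,0,0,0.09,-0.055,0,0,0,0.09,-0.058,0,0,0,0.09,-0.06,0,0,0,0.09,-0.062,0,0,0,0.09,-0.062,0,0,0]
}}

```text
time_s: 10.4
position: [0.5659, -0.0744, 0.0539]
eef_rot: [3.131, -0.254, -0.0]
ft_force: [0.8, -0.8, 0.1]
opening: 0.989
grip_force: 0.0
```

```bash
cat >> h.py <<'E'
S=np.array([.5456,.1656])
def W(x,y): return tuple((S+x*ex+y*ey).round(4).tolist())
def rel():
    o=manip.get_obs(); d=np.array(o['position'][:2])-S; print('TCP rel seat',(d@ex).round(4),(d@ey).round(4))
E
python3 -c "
from h import *
rel();shift()"
```

```text
TCP rel seat 0.0588 -0.2335
t 10.4 pos [ 0.5659 -0.0744  0.0539] yaw -9.27 F [ 0.8 -0.8  0.1] q6 1.56 open 0.989 tilt [-3.e-04  0.e+00 -1.e+00]
```

```bash
python3 -c "
from h import *
shift((*W(-.007,-.37),.12,80.7),(*W(-.007,-.37),.053,80.7))"
```

```text
t 10.4 pos [ 0.5659 -0.0744  0.0539] yaw -9.27 F [ 0.8 -0.8  0.1] q6 1.56 open 0.989 tilt [-3.e-04  0.e+00 -1.e+00]
(0.4789, -0.1984, 0.12, 80.7) -> [-0.0659, 0.1364, -0.0661] -89.97
(0.4789, -0.1984, 0.053, 80.7) -> [-0.0659, 0.1364, 0.0009] -89.97
```

{"name": "move_arm", "arguments": {
  "commands": [0.05,0.008,0,0,0,0.05,0.01,0,-0.05,0,0.05,0.01,0,-0.07,0,0.05,-0.066,0.137,-0.07,-90,0.05,-0.066,0.137,-0.07,-90,0.05,-0.066,0.137,-0.07,-90,0.05,-0.066,0.137,-0.07,-90,0.05,-0.066,0.137,-0.07,-90,0.05,-0.066,0.137,-0.07,-90,0.05,-0.066,0.137,-0.07,-90,0.05,-0.066,0.137,-0.07,-90,0.05,-0.066,0.137,-0.07,-90,0.05,-0.066,0.137,-0.07,-90,0.05,-0.066,0.137,-0.07,-90,0.05,-0.066,0.137,-0.07,-90]
}}

```text
time_s: 11.9
position: [0.4794, -0.1992, 0.124]
eef_rot: [2.392, 2.036, 0.0]
ft_force: [-0.0, 0.6, -0.3]
opening: 0.547
grip_force: 0.0
```

```bash
cat > seg.py <<'E'
from h import *
def cartons(n,zs,y0=0):
    c=cam(n); hsv=cv2.cvtColor(c['image'],cv2.COLOR_RGB2HSV)
    m=cv2.inRange(hsv,(0,0,150),(40,70,255))|cv2.inRange(hsv,(55,60,30),(90,255,255))
    m=cv2.morphologyEx(m,cv2.MORPH_CLOSE,np.ones((9,9)))
    for k in cv2.findContours(m,cv2.RETR_EXTERNAL,cv2.CHAIN_APPROX_NONE)[0]:
        if cv2.contourArea(k)<1500: continue
        for z in zs:
            P=ray(c,k[:,0]+0.,z)[:,:2]-S; P=np.c_[P@ex,P@ey].astype(np.float32)*1000
            r=cv2.minAreaRect(P); print(n,z,np.round(r[0],1),np.round(r[1],1),round(r[2],1),'box',cv2.boxPoints(r).round(0).tolist())
    return c
E
python3 -c "
from seg import *
rel(); shift((*W(-.007,-.37),.053,80.7),(*W(-.007,-.105),.053,80.7))
c=cartons('top',(.066,.043)); c=cartons('wrist',(.066,)); cv2.imwrite('pics/w4.png',c['image'][:,:,::-1])"
```

```text
TCP rel seat -0.0063 -0.3707
t 11.9 pos [ 0.4794 -0.1992  0.124 ] yaw 80.82 F [-0.   0.6 -0.3] q6 -0.28 open 0.547 tilt [ 2.e-04 -1.e-04 -1.e+00]
(0.4789, -0.1984, 0.053, 80.7) -> [0.0007, -0.0007, 0.071] 0.12
(0.5217, 0.0631, 0.053, 80.7) -> [0.2657, -0.0002, 0.071] 0.12
top 0.066 [ -19.  -168.7] [ 810.9 1349.1] 9.4 box [[-529.0, 431.0], [-309.0, -900.0], [491.0, -768.0], [271.0, 563.0]]
top 0.043 [ -14.9 -167.5] [ 831.9 1384.1] 9.4 box [[-538.0, 448.0], [-313.0, -918.0], [508.0, -783.0], [283.0, 583.0]]
wrist 0.066 [  -6. -394.] [24.4 65.3] 89.8 box [[-39.0, -406.0], [27.0, -406.0], [27.0, -382.0], [-39.0, -382.0]]
wrist 0.066 [-123.1 -388.9] [ 57.6 125.7] 78.4 box [[-190.0, -404.0], [-67.0, -430.0], [-56.0, -373.0], [-179.0, -348.0]]
wrist 0.066 [ 112.5 -325.4] [ 98.9 183.6] 10.4 box [[47.0, -244.0], [80.0, -425.0], [178.0, -407.0], [145.0, -226.0]]
wrist 0.066 [  -9.3 -272.6] [ 62.8 101.8] 89.8 box [[-60.0, -304.0], [41.0, -304.0], [42.0, -241.0], [-60.0, -241.0]]
```

View pics/w4.png

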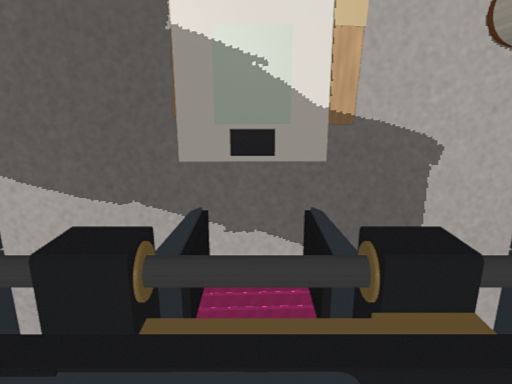

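{"name": "move_arm", "arguments": {
  "commands": [0.05,0,-0.003,0.04,0,0.05,0,-0.003,0.071,0,0.05,0.02,-0.003,0.071,0,0.05,0.035,-0.003,0.071,0,0.05,0.045,-0.003,0.071,0,0.05,0.052,-0.003,0.071,0,0.05,0.06,-0.003,0.071,0,0.05,0.069,-0.003,0.071,0,0.05,0.078,-0.003,0.071,0,0.05,0.087,-0.003,0.071,0,0.05,0.096,-0.003,0.071,0,0.05,0.105,-0.003,0.071,0,0.05,0.114,-0.003,0.071,0,0.05,0.123,-0.003,0.071,0,0.05,0.132,-0.003,0.071,0,0.05,0.141,-0.003,0.071,0,0.05,0.149,-0.003,0.071,0,0.05,0.156,-0.003,0.071,0,0.05,0.16,-0.003,0.071,0,0.05,0.16,-0.003,0.071,0]
}}

```text
time_s: 14.0
position: [0.5017, -0.0401, 0.0529]
eef_rot: [-2.393, -2.035, 0.0]
ft_force: [-0.5, 0.1, 0.1]
opening: 0.549
grip_force: 0.0
```

```bash
python3 -c "
from seg import *
rel(); shift((*W(-.009,-.101),.052,80.7))
c=cam('wrist'); d=cam('side'); cv2.imwrite('pics/s5.png',np.vstack([cv2.resize(c['image'][:230,:,::-1],(620,278)),cv2.resize(d['image'][130:290,160:480,::-1],(620,310))]))"
```

```text
TCP rel seat -0.0101 -0.2101
t 14.0 pos [ 0.5017 -0.0401  0.0529] yaw 80.76 F [-0.5  0.1  0.1] q6 0.04 open 0.549 tilt [-2.e-04  1.e-04 -1.e+00]
(0.5204, 0.0674, 0.052, 80.7) -> [0.1091, 0.0012, 0.0009] 0.06
```

View pics/s5.png

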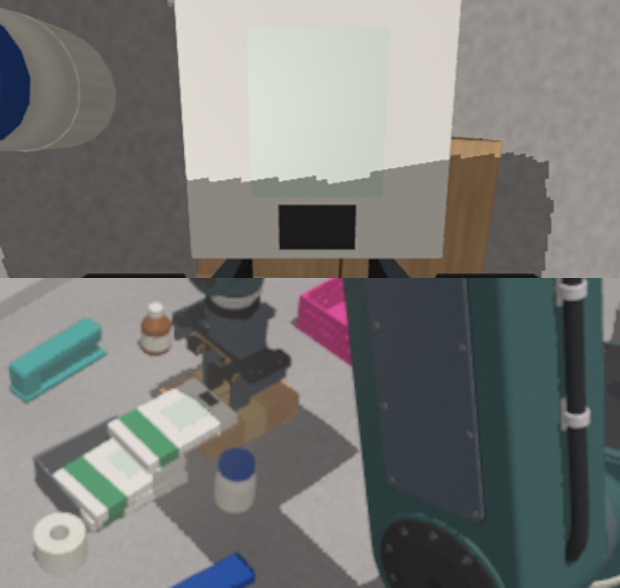

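{"name": "move_arm", "arguments": {
  "commands": [0.05,0.006,0.001,0.001,0,0.05,0.014,0.001,0.001,0,0.05,0.023,0.001,0.001,0,0.05,0.032,0.001,0.001,0,0.05,0.041,0.001,0.001,0,0.05,0.049,0.001,0.001,0,0.05,0.056,0.001,0.001,0,0.05,0.063,0.001,0.001,0,0.05,0.07,0.001,0.001,0,0.05,0.077,0.001,0.001,0,0.05,0.084,0.001,0.001,0,0.05,0.09,0.001,0.001,0,0.05,0.095,0.001,0.001,0,0.05,0.099,0.001,0.001,0,0.05,0.102,0.001,0.001,0,0.05,0.104,0.001,0.001,0,0.05,0.104,0.001,0.001,0]
}}

```text
time_s: 15.8
position: [0.5195, 0.0621, 0.0519]
eef_rot: [-2.394, -2.035, -0.0]
ft_force: [-0.4, -0.6, 0.3]
opening: 0.55
grip_force: 0.0
```

```bash
python3 -c "
from seg import *
rel(); shift(); cartons('wrist',(.063,))"
```

```text
TCP rel seat -0.009 -0.1064
t 15.8 pos [0.5195 0.0621 0.0519] yaw 80.73 F [-0.4 -0.6  0.3] q6 0.24 open 0.55 tilt [ 0.e+00  1.e-04 -1.e+00]
wrist 0.063 [ 81.5 -52.9] [ 53.4 124.5] 10.6 box [[44.0, 3.0], [67.0, -119.0], [119.0, -109.0], [96.0, 13.0]]
wrist 0.063 [-36.  -35.9] [ 82.1 158.3] 90.0 box [[-115.0, -77.0], [43.0, -77.0], [43.0, 5.0], [-115.0, 5.0]]
```

```bash
python3 -c "
from seg import *
c=cam('top')
def r(uv,z): d=ray(c,[uv],z)[:,:2]-S; return (d@ex).round(4),(d@ey).round(4),ray(c,[uv],z)[0,:2].round(3)
print('label',r((205*.64,320*.64),.05),'white',r((348*.64,389*.64),.08))
for p in((345,143),(310,293),(215,280)): print('bottom pts',r((140+p[0]/4,150+p[1]/4),.023))
shift((*W(-.125,-.01),.13,-9.3))"
```

```text
label (array([-0.0703]), array([0.1196]), array([0.496, 0.295])) white (array([-0.1351]), array([-0.1255]), array([0.392, 0.064]))
bottom pts (array([0.0258]), array([-0.0956]), array([0.556, 0.067]))
bottom pts (array([-0.0725]), array([-0.0937]), array([0.459, 0.085]))
bottom pts (array([-0.0755]), array([-0.0337]), array([0.466, 0.144]))
t 15.9 pos [0.5195 0.0619 0.0519] yaw 80.72 F [-0.7  0.3  0.8] q6 0.24 open 0.549 tilt [-0.e+00  1.e-04 -1.e+00]
(0.4206, 0.1759, 0.13, -9.3) -> [0.0966, -0.116, -0.0781] 90.02
```

{"name": "move_arm", "arguments": {
  "commands": [0.05,-0.012,0,0,0,0.05,-0.012,0,-0.05,0,0.05,-0.012,0,-0.09,0,0.09,0.097,-0.116,-0.09,90,0.09,0.097,-0.116,-0.09,90,0.09,0.097,-0.116,-0.09,90,0.09,0.097,-0.116,-0.09,90,0.09,0.097,-0.116,-0.09,90,0.09,0.097,-0.116,-0.09,90,0.09,0.097,-0.116,-0.09,90,0.09,0.097,-0.116,-0.09,90,0.09,0.097,-0.116,-0.09,90,0.09,0.097,-0.116,-0.09,90,0.09,0.097,-0.116,-0.09,90,0.09,0.097,-0.116,-0.09,90,0.09,0.097,-0.116,-0.09,90]
}}

```text
time_s: 17.5
position: [0.4206, 0.1758, 0.1419]
eef_rot: [3.132, -0.249, -0.0]
ft_force: [0.1, 0.5, -0.1]
opening: 0.985
grip_force: 0.0
```

```bash
python3 -c "
from seg import *
rel(); shift((*W(-.125,-.007),.012,-9.3)); cartons('wrist',(.063,))"
```

```text
TCP rel seat -0.125 -0.0101
t 17.5 pos [0.4206 0.1758 0.1419] yaw -9.1 F [ 0.1  0.5 -0.1] q6 2.07 open 0.985 tilt [-0. -0. -1.]
(0.4211, 0.1789, 0.012, -9.3) -> [-0.0, -0.0031, 0.1299] 0.2
wrist 0.063 [ -81.3 -176.7] [115.6  47.8] 45.6 box [[-139.0, -201.0], [-105.0, -235.0], [-24.0, -152.0], [-58.0, -119.0]]
wrist 0.063 [-79.4  35. ] [180.2 303.4] 0.1 box [[-170.0, 187.0], [-169.0, -117.0], [11.0, -117.0], [10.0, 187.0]]
```

{"name": "move_arm", "arguments": {
  "commands": [0.09,0,-0.003,0.05,0.2,0.09,0,-0.003,0.1,0.2,0.09,0,-0.003,0.125,0.2,0.09,0,-0.003,0.13,0.2,0.09,0.01,-0.003,0.13,0.2,0.09,0.018,-0.003,0.13,0.2,0.09,0.024,-0.003,0.13,0.2,0.09,0.029,-0.003,0.13,0.2,0.09,0.034,-0.003,0.13,0.2,0.09,0.039,-0.003,0.13,0.2,0.09,0.043,-0.003,0.13,0.2,0.09,0.047,-0.003,0.13,0.2,0.09,0.05,-0.003,0.13,0.2,0.09,0.052,-0.003,0.13,0.2,0.09,0.054,-0.003,0.13,0.2,0.09,0.054,-0.003,0.13,0.2]
}}

```text
time_s: 19.15
position: [0.4742, 0.1704, 0.0118]
eef_rot: [3.131, -0.259, -0.001]
ft_force: [-2.9, -0.4, -0.4]
opening: 0.988
grip_force: 1.4
```

```bash
python3 -c "
from seg import *
rel(); shift()"
```

```text
TCP rel seat -0.0712 -0.0067
t 19.15 pos [0.4742 0.1704 0.0118] yaw -9.48 F [-2.9 -0.4 -0.4] q6 2.03 open 0.988 tilt [-6.e-04 -2.e-04 -1.e+00]
```

{"name": "move_arm", "arguments": {
  "commands": [0.09,0.001,0,0,-0.2,0.09,0.002,0,0,-0.2,0.09,0.003,0,0,-0.2,0.09,0.004,0,0,-0.2,0.09,0.004,0,0,-0.2]
}}

```text
time_s: 19.65
position: [0.4766, 0.1699, 0.0117]
eef_rot: [3.131, -0.254, -0.005]
ft_force: [-16.0, 5.2, 9.5]
opening: 0.986
grip_force: 8.1
```

{"name": "move_arm", "arguments": {
  "commands": [0.09,0.0005,0,0,0,0.09,0.001,0,0,0,0.09,0.001,0,0,0]
}}

```text
time_s: 19.95
position: [0.4765, 0.1698, 0.0115]
eef_rot: [3.13, -0.255, -0.008]
ft_force: [-21.4, 9.8, 14.5]
opening: 0.99
grip_force: 11.6
```

{"name": "move_arm", "arguments": {
  "commands": [0.09,0.0005,0,0,0,0.09,0.001,0,0,0,0.09,0.001,0,0,0]
}}

```text
time_s: 20.25
position: [0.4765, 0.1697, 0.0114]
eef_rot: [3.13, -0.255, -0.011]
ft_force: [-27.6, 13.4, 19.8]
opening: 0.99
grip_force: 15.2
```

```bash
python3 -c "
from seg import *
rel(); shift((*W(0,-.122),.16,-9.3))"
```

```text
TCP rel seat -0.0688 -0.0072
t 20.25 pos [0.4765 0.1697 0.0114] yaw -9.32 F [-27.6  13.4  19.8] q6 2.03 open 0.99 tilt [-7.1e-03 -8.0e-04 -1.0e+00]
(0.5259, 0.0452, 0.16, -9.3) -> [0.0678, 0.1151, -0.1488] -0.02
```

{"name": "move_arm", "arguments": {
  "commands": [0.09,-0.01,0,0,0,0.09,-0.015,0,0,0,0.09,-0.015,0,-0.05,0,0.0,-0.015,0,-0.1,0,0.0,-0.015,0,-0.149,0,0.0,0.066,0.115,-0.149,0,0.0,0.066,0.115,-0.149,0,0.0,0.066,0.115,-0.149,0,0.0,0.066,0.115,-0.149,0,0.0,0.066,0.115,-0.149,0]
}}

```text
time_s: 21.25
position: [0.5274, 0.0447, 0.161]
eef_rot: [-3.131, 0.257, -0.001]
ft_force: [0.1, 0.5, 0.0]
opening: 0.403
grip_force: 0.0
```

```bash
python3 -c "
from seg import *
rel(); shift((*W(0,-.122),.16,-9.3),(*W(0,-.122),.012,-9.3))
import pickle
c=cam('wrist'); pickle.dump(c,open('w6.pkl','wb')); cv2.imwrite('pics/w6.png',cv2.resize(c['image'][60:260,60:400,::-1],(800,470),interpolation=cv2.INTER_CUBIC))"
```

```text
TCP rel seat 0.0016 -0.1222
t 21.25 pos [0.5274 0.0447 0.161 ] yaw -9.37 F [0.1 0.5 0. ] q6 1.78 open 0.403 tilt [ 8.e-04 -1.e-04 -1.e+00]
(0.5259, 0.0452, 0.16, -9.3) -> [-0.0016, -0.0002, 0.001] -0.07
(0.5259, 0.0452, 0.012, -9.3) -> [-0.0017, -0.0002, 0.149] -0.07
```

View pics/w6.png

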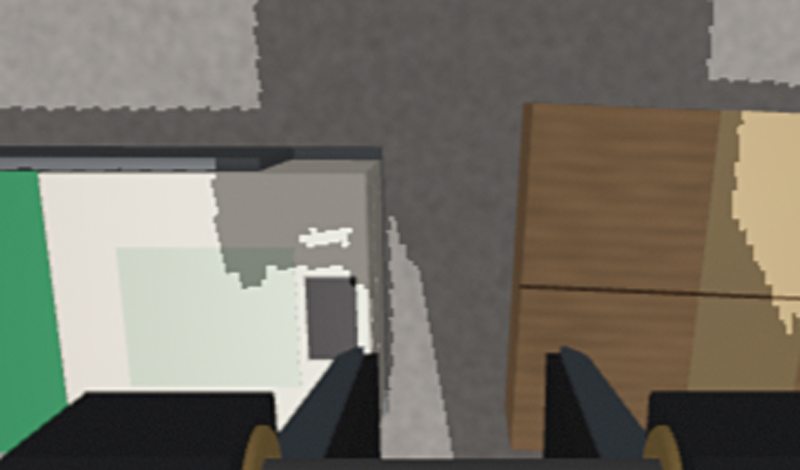

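```bash
python3 -c "
from seg import *
import pickle; c=pickle.load(open('w6.pkl','rb'))
k=340/800
def r(x,y,z): d=ray(c,[((x+.5)*k-.5+60,(y+.5)*k-.5+60)],z)[:,:2]-S; print((x,y,z),(d@ex).round(4),(d@ey).round(4))
r(367,180,.063);r(373,340,.063);r(383,200,.023);r(387,340,.023);r(383,200,.003);r(387,340,.003);r(372,250,.043);r(530,110,.046);r(515,445,.046);r(515,300,0)
r(100,172,.063); r(380,158,.003);r(260,160,.06)
"
```

```text
(367, 180, 0.063) [0.0474] [-0.0911]
(373, 340, 0.063) [-0.0075] [-0.0914]
(383, 200, 0.023) [0.036] [-0.0922]
(387, 340, 0.023) [-0.0196] [-0.0923]
(383, 200, 0.003) [0.0336] [-0.0903]
(387, 340, 0.003) [-0.0257] [-0.0903]
(372, 250, 0.043) [0.0204] [-0.0897]
(530, 110, 0.046) [0.0694] [-0.1457]
(515, 445, 0.046) [-0.0546] [-0.1423]
(515, 300, 0) [-0.0091] [-0.1445]
(100, 172, 0.063) [0.0502] [-0.0036]
(380, 158, 0.003) [0.0503] [-0.0895]
(260, 160, 0.06) [0.0537] [-0.0556]
```

{"name": "move_arm", "arguments": {
  "commands": [0.05,-0.002,-0.005,0,-9,0.05,-0.002,-0.005,0,-18,0.05,-0.002,-0.005,0,-27,0.05,-0.002,-0.005,0,-90,0.05,-0.002,-0.005,0,-90,0.05,-0.002,-0.005,0,-90,0.05,-0.002,-0.005,0,-90,0.05,-0.002,-0.005,0,-90,0.05,-0.002,-0.005,0,-90,0.05,-0.002,-0.005,0,-90,0.05,-0.002,-0.005,0,-90,0.05,-0.002,-0.005,0,-90,0.05,-0.002,-0.005,0,-90]
}}

```text
time_s: 22.6
position: [0.5255, 0.0515, 0.1609]
eef_rot: [2.395, 2.033, 0.0]
ft_force: [-0.5, -0.7, -0.2]
opening: 0.547
grip_force: 0.0
```

```bash
python3 -c "
from seg import *
rel(); shift((*W(0,-.117),.012,80.7))"
```

```text
TCP rel seat -0.0014 -0.1159
t 22.6 pos [0.5255 0.0515 0.1609] yaw 80.65 F [-0.5 -0.7 -0.2] q6 0.22 open 0.547 tilt [ 1.e-04  0.e+00 -1.e+00]
(0.5267, 0.0501, 0.012, 80.7) -> [-0.0012, 0.0014, 0.1489] -0.05
```

{"name": "move_arm", "arguments": {
  "commands": [0.05,-0.001,0.001,0.05,0,0.05,-0.001,0.001,0.1,0,0.05,-0.001,0.001,0.13,0,0.05,-0.001,0.001,0.148,0,0.05,-0.001,0.001,0.148,0,0.05,0.003,0.001,0.148,0,0.05,0.006,0.001,0.148,0,0.05,0.009,0.001,0.148,0,0.05,0.012,0.001,0.148,0,0.05,0.014,0.001,0.148,0,0.05,0.014,0.001,0.148,0]
}}

```text
time_s: 23.7
position: [0.5292, 0.0647, 0.0132]
eef_rot: [2.393, 2.035, 0.001]
ft_force: [0.6, -0.7, 0.8]
opening: 0.546
grip_force: 0.0
```

{"name": "move_arm", "arguments": {
  "commands": [0.05,0.001,0,0,0,0.05,0.002,0,0,0,0.05,0.002,0,0,0]
}}

```text
time_s: 24.0
position: [0.5293, 0.0664, 0.0129]
eef_rot: [-2.394, -2.035, 0.0]
ft_force: [0.5, -1.5, 0.9]
opening: 0.546
grip_force: 0.6
```

{"name": "move_arm", "arguments": {
  "commands": [0.05,0.001,0,0,0,0.05,0.002,0,0,0,0.05,0.002,0,0,0]
}}

```text
time_s: 24.3
position: [0.5296, 0.0684, 0.0129]
eef_rot: [-2.394, -2.035, 0.0]
ft_force: [-0.2, -0.6, 0.9]
opening: 0.543
grip_force: 0.6
```

{"name": "move_arm", "arguments": {
  "commands": [0.05,0.001,0,0,0,0.05,0.002,0,0,0,0.05,0.002,0,0,0]
}}

```text
time_s: 24.6
position: [0.5299, 0.0704, 0.0129]
eef_rot: [-2.394, -2.035, 0.0]
ft_force: [-0.4, -1.0, 1.4]
opening: 0.55
grip_force: 0.8
```

{"name": "move_arm", "arguments": {
  "commands": [0.05,0.001,0,0,0,0.05,0.002,0,0,0,0.05,0.002,0,0,0]
}}

```text
time_s: 24.9
position: [0.5297, 0.0706, 0.0129]
eef_rot: [2.394, 2.034, -0.003]
ft_force: [-4.9, -27.8, 8.5]
opening: 0.551
grip_force: 14.4
```

{"name": "move_arm", "arguments": {
  "commands": [0.05,0.001,0,0,0,0.05,0.002,0,0,0,0.05,0.002,0,0,0]
}}

```text
time_s: 25.2
position: [0.5296, 0.0708, 0.0129]
eef_rot: [2.393, 2.033, -0.007]
ft_force: [-7.1, -57.0, 15.5]
opening: 0.544
grip_force: 28.5
```

```bash
python3 -c "
from seg import *
rel(); shift((*W(-.10,-.005),.16,-9.3))"
```

```text
TCP rel seat -0.0005 -0.0961
t 25.2 pos [0.5296 0.0708 0.0129] yaw 80.71 F [ -7.1 -57.   15.5] q6 0.26 open 0.544 tilt [-0.0025 -0.0036 -1.    ]
(0.4461, 0.1768, 0.16, -9.3) -> [0.0905, -0.0998, -0.1472] 90.01
```

{"name": "move_arm", "arguments": {
  "commands": [0.05,-0.008,0,0,0,0.05,-0.015,0,0,0,0.05,-0.015,0,-0.05,0,0.05,-0.015,0,-0.1,0,0.05,-0.015,0,-0.147,0,0.09,0.088,-0.1,-0.147,90,0.09,0.088,-0.1,-0.147,90,0.09,0.088,-0.1,-0.147,90,0.09,0.088,-0.1,-0.147,90,0.09,0.088,-0.1,-0.147,90,0.09,0.088,-0.1,-0.147,90,0.09,0.088,-0.1,-0.147,90,0.09,0.088,-0.1,-0.147,90,0.09,0.088,-0.1,-0.147,90,0.09,0.088,-0.1,-0.147,90,0.09,0.088,-0.1,-0.147,90,0.09,0.088,-0.1,-0.147,90]
}}

```text
time_s: 26.9
position: [0.446, 0.1773, 0.1599]
eef_rot: [-3.131, 0.256, 0.0]
ft_force: [0.0, 0.3, 0.6]
opening: 0.99
grip_force: 0.0
```

```bash
python3 -c "
from seg import *
rel(); shift((*W(-.09,-.005),.012,-9.3),(*W(-.071,-.005),.012,-9.3))"
```

```text
TCP rel seat -0.1002 -0.0045
t 26.9 pos [0.446  0.1773 0.1599] yaw -9.36 F [0.  0.3 0.6] q6 2.06 open 0.99 tilt [-1.e-04  2.e-04 -1.e+00]
(0.456, 0.1752, 0.012, -9.3) -> [0.0102, 0.0005, 0.1479] -0.06
(0.4747, 0.1721, 0.012, -9.3) -> [0.0292, 0.0005, 0.1479] -0.06
```

{"name": "move_arm", "arguments": {
  "commands": [0.09,0,0,0.05,0,0.09,0,0,0.1,0,0.09,0,0,0.14,0,0.09,0,0,0.147,0,0.09,0.01,0,0.147,0,0.09,0.02,0,0.147,0,0.09,0.025,0,0.147,0,0.09,0.028,0,0.147,0,0.09,0.029,0,0.147,0,0.09,0.029,0,0.147,0]
}}

```text
time_s: 27.9
position: [0.4749, 0.1726, 0.0134]
eef_rot: [-3.131, 0.254, -0.001]
ft_force: [1.0, -0.5, 0.3]
opening: 0.986
grip_force: 0.0
```

{"name": "move_arm", "arguments": {
  "commands": [0.09,0.001,0,0,0,0.09,0.002,0,0,0,0.09,0.002,0,0,0]
}}

```text
time_s: 28.2
position: [0.4764, 0.1722, 0.0129]
eef_rot: [3.131, -0.254, -0.001]
ft_force: [-1.1, 0.2, 0.3]
opening: 0.989
grip_force: 0.6
```

{"name": "move_arm", "arguments": {
  "commands": [0.09,0.001,0,0,0,0.09,0.002,0,0,0,0.09,0.002,0,0,0]
}}

```text
time_s: 28.5
position: [0.4769, 0.1718, 0.0126]
eef_rot: [3.131, -0.254, -0.005]
ft_force: [-11.3, 5.1, 8.0]
opening: 0.989
grip_force: 6.2
```

{"name": "move_arm", "arguments": {
  "commands": [0.09,0.001,0,0,0,0.09,0.002,0,0,0,0.09,0.002,0,0,0]
}}

```text
time_s: 28.8
position: [0.4768, 0.1716, 0.0122]
eef_rot: [3.13, -0.254, -0.011]
ft_force: [-25.8, 12.1, 15.4]
opening: 0.986
grip_force: 13.3
```

```bash
python3 -c "
from seg import *
rel(); shift()"
```

```text
TCP rel seat -0.0689 -0.0052
t 28.8 pos [0.4768 0.1716 0.0122] yaw -9.28 F [-25.8  12.1  15.4] q6 2.03 open 0.986 tilt [-0.0072 -0.001  -1.    ]
```

{"name": "move_arm", "arguments": {
  "commands": [0.09,-0.008,0,0,0,0.09,-0.01,0,-0.02,0,0.09,-0.01,0,-0.036,0,0.09,-0.01,0,-0.036,0,0.09,-0.006,0,-0.036,0,0.09,-0.004,0,-0.036,0,0.09,-0.004,0,-0.036,0]
}}

```text
time_s: 29.5
position: [0.4767, 0.172, 0.0482]
eef_rot: [3.131, -0.254, -0.001]
ft_force: [-0.6, 0.0, -0.5]
opening: 0.99
grip_force: 0.0
```

{"name": "move_arm", "arguments": {
  "commands": [0.09,0.001,0,0,0,0.09,0.001,0,0,0]
}}

```text
time_s: 29.7
position: [0.477, 0.1719, 0.0484]
eef_rot: [3.131, -0.254, -0.002]
ft_force: [-2.9, 1.0, -0.7]
opening: 0.985
grip_force: 1.5
```

{"name": "move_arm", "arguments": {
  "commands": [0.09,0.001,0,0,0,0.09,0.001,0,0,0]
}}

```text
time_s: 29.9
position: [0.4771, 0.1718, 0.0483]
eef_rot: [3.131, -0.254, -0.005]
ft_force: [-7.8, 4.7, 0.8]
opening: 0.989
grip_force: 4.6
```

{"name": "move_arm", "arguments": {
  "commands": [0.09,0.001,0,0,0,0.09,0.001,0,0,0]
}}

```text
time_s: 30.1
position: [0.4771, 0.1718, 0.0482]
eef_rot: [3.13, -0.254, -0.008]
ft_force: [-15.9, 9.1, 7.8]
opening: 0.985
grip_force: 8.5
```

{"name": "move_arm", "arguments": {
  "commands": [0.09,0.001,0,0,0,0.09,0.001,0,0,0]
}}

```text
time_s: 30.3
position: [0.4772, 0.1717, 0.0482]
eef_rot: [3.13, -0.254, -0.011]
ft_force: [-23.2, 12.8, 15.8]
opening: 0.987
grip_force: 12.3
```

```bash
python3 -c "
from seg import *
rel(); shift()"
```

```text
TCP rel seat -0.0685 -0.005
t 30.3 pos [0.4772 0.1717 0.0482] yaw -9.29 F [-23.2  12.8  15.8] q6 2.03 open 0.987 tilt [-7.e-03 -5.e-04 -1.e+00]
```

```bash
python3 -c "
from seg import *
shift((*W(-.10,-.005),.16,-9.3),(*W(0,-.115),.16,80.7))"
```

```text
t 30.3 pos [0.4772 0.1717 0.0482] yaw -9.29 F [-23.2  12.8  15.8] q6 2.03 open 0.987 tilt [-7.e-03 -5.e-04 -1.e+00]
(0.4461, 0.1768, 0.16, -9.3) -> [-0.0323, 0.0002, -0.1116] 0.01
(0.527, 0.0521, 0.16, 80.7) -> [0.0677, 0.1102, -0.1121] -89.99
```

{"name": "move_arm", "arguments": {
  "commands": [0.09,-0.01,0,0,0,0.09,-0.02,0,0,0,0.09,-0.02,0,-0.05,0,0.09,-0.02,0,-0.1,0,0.05,0.066,0.11,-0.112,-90,0.05,0.066,0.11,-0.112,-90,0.05,0.066,0.11,-0.112,-90,0.05,0.066,0.11,-0.112,-90,0.05,0.066,0.11,-0.112,-90,0.05,0.066,0.11,-0.112,-90,0.05,0.066,0.11,-0.112,-90,0.05,0.066,0.11,-0.112,-90,0.05,0.066,0.11,-0.112,-90,0.05,0.066,0.11,-0.112,-90,0.05,0.066,0.11,-0.112,-90,0.05,0.066,0.11,-0.112,-90]
}}

```text
time_s: 31.9
position: [0.5279, 0.0524, 0.1609]
eef_rot: [2.392, 2.037, 0.0]
ft_force: [-0.3, 0.3, 0.4]
opening: 0.548
grip_force: 0.0
```

```bash
python3 -c "
from seg import *
rel(); shift((*W(0,-.115),.012,80.7))"
```

```text
TCP rel seat 0.0008 -0.1146
t 31.9 pos [0.5279 0.0524 0.1609] yaw 80.84 F [-0.3  0.3  0.4] q6 0.22 open 0.548 tilt [ 3.e-04 -2.e-04 -1.e+00]
(0.527, 0.0521, 0.012, 80.7) -> [-0.0004, -0.0008, 0.1489] 0.14
```

Contact expected near TCP y −0.0962 (shift ≈ 0.018).

{"name": "move_arm", "arguments": {
  "commands": [0.05,0,-0.001,0.05,0.1,0.05,0,-0.001,0.1,0.1,0.05,0,-0.001,0.135,0.1,0.05,0,-0.001,0.148,0.1,0.05,0,-0.001,0.148,0.1,0.05,0.006,-0.001,0.148,0.1,0.05,0.012,-0.001,0.148,0.1,0.05,0.015,-0.001,0.148,0.1,0.05,0.017,-0.001,0.148,0.1,0.05,0.017,-0.001,0.148,0.1]
}}

```text
time_s: 32.9
position: [0.5302, 0.0697, 0.0135]
eef_rot: [2.395, 2.033, 0.001]
ft_force: [-0.2, -0.1, 0.2]
opening: 0.547
grip_force: 0.0
```

{"name": "move_arm", "arguments": {
  "commands": [0.05,0.001,0,0,0,0.05,0.001,0,0,0]
}}

```text
time_s: 33.1
position: [0.5299, 0.0703, 0.013]
eef_rot: [-2.396, -2.032, 0.0]
ft_force: [-0.1, 0.5, 0.1]
opening: 0.549
grip_force: 0.0
```

{"name": "move_arm", "arguments": {
  "commands": [0.05,0.001,0,0,0,0.05,0.001,0,0,0]
}}

```text
time_s: 33.3
position: [0.5298, 0.0705, 0.013]
eef_rot: [2.395, 2.033, -0.002]
ft_force: [-2.7, -11.0, 5.2]
opening: 0.548
grip_force: 5.5
```

```bash
python3 -c "
from seg import *
rel(); shift()"
```

```text
TCP rel seat -0.0002 -0.0964
t 33.3 pos [0.5298 0.0705 0.013 ] yaw 80.63 F [ -2.7 -11.    5.2] q6 0.25 open 0.548 tilt [-8.e-04 -8.e-04 -1.e+00]
```

{"name": "move_arm", "arguments": {
  "commands": [0.05,-0.008,0,0,0,0.05,-0.015,0,0,0,0.05,-0.015,0,0,0,0.05,-0.015,0,-0.05,0,0.05,-0.015,0,-0.1,0,0.05,-0.015,0,-0.15,0,0.05,-0.015,0,-0.2,0,0.05,-0.06,0,-0.25,0,0.05,-0.1,0,-0.25,0,0.05,-0.15,0,-0.25,0,0.05,-0.2,0,-0.25,0,0.05,-0.2,0,-0.25,0]
}}

```text
time_s: 34.5
position: [0.4967, -0.1301, 0.2632]
eef_rot: [2.399, 2.027, 0.0]
ft_force: [0.2, 0.4, -0.0]
opening: 0.55
grip_force: 0.0
```

```bash
python3 -c "
from seg import *
rel(); shift()
c=cam('top'); hsv=cv2.cvtColor(c['image'],cv2.COLOR_RGB2HSV)
for nm,lo,hi,z in(('green',(60,60,30),(88,255,255),.063),('blue',(108,140,40),(125,255,255),.052)):
    for k in cv2.findContours(cv2.inRange(hsv,lo,hi),cv2.RETR_EXTERNAL,cv2.CHAIN_APPROX_NONE)[0]:
        if cv2.contourArea(k)>100:
            P=ray(c,k[:,0]+0.,z)[:,:2]; r=cv2.minAreaRect(P.astype(np.float32)*1000); print(nm,np.round(r[0]),np.round(r[1]),round(r[2],1))
# top carton outline and everything white below
m=cv2.inRange(hsv,(0,0,120),(40,70,255))
d=cam('top')['image']; 
P=[[(x,y) for y in np.arange(-.1,-.06,.002)] for x in (-.03,0,.03)]
for x,row in zip((-.03,0,.03),P):
    uv=proj(c,[(*W(*p),.063) for p in row]).round().astype(int); print('rear',x,[int(d[v,u].mean()) for u,v in uv])
for y in(-.05,0.,.05):
    uv=proj(c,[(*W(x,y),.063) for x in np.arange(-.08,-.03,.0025)]).round().astype(int); print('front',y,[int(d[v,u].mean()) for u,v in uv])
"
```

```text
TCP rel seat -0.0005 -0.2997
t 34.5 pos [ 0.4967 -0.1301  0.2632] yaw 80.39 F [ 0.2  0.4 -0. ] q6 -0.13 open 0.55 tilt [ 6.e-04 -7.e-04 -1.e+00]
green [ 129. -337.] [32. 40.] 1.3
green [ 178. -227.] [ 97. 107.] 74.6
green [ 380. -291.] [181.  20.] 14.8
green [548. 210.] [ 43. 110.] 86.3
blue [303. 259.] [173.  43.] 74.4
blue [394.  66.] [47. 48.] 1.4
rear -0.03 [103, 101, 110, 110, 111, 75, 88, 96, 103, 103, 192, 233, 233, 232, 232, 232, 232, 232, 232, 232, 232]
rear 0 [134, 112, 106, 106, 109, 109, 90, 94, 95, 131, 236, 236, 168, 65, 54, 56, 56, 56, 56, 50, 143]
rear 0.03 [122, 106, 105, 105, 107, 79, 87, 95, 97, 91, 229, 235, 230, 230, 230, 230, 230, 230, 230, 230, 229]
front -0.05 [149, 147, 147, 152, 153, 143, 108, 110, 110, 111, 138, 133, 163, 241, 234, 233, 232, 232, 232, 232]
front 0.0 [152, 151, 150, 151, 147, 123, 107, 108, 108, 116, 138, 134, 174, 239, 232, 231, 231, 231, 231, 230]
front 0.05 [150, 149, 147, 147, 144, 122, 105, 106, 109, 111, 81, 52, 82, 97, 94, 95, 95, 94, 94, 94]
```

```bash
python3 -c "
from cell import manip
print(manip.sign_off())"
```

```text
the job is handed in; nothing more can be done
None
```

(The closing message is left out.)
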